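# Take the red load module out of the packed rack

### The arm

A 6-joint arm with a two-finger parallel gripper is mounted at the origin on a cart in front of the work surface, level with it; the furniture and walls round the work are solid. World frame = base frame: x ahead of the robot, y to its left, z up, the work surface at z = 0. Lengths are in m, angles in rad, forces in N, time in s.
With the tool pointing down it reaches from about 0.25 to 0.725 m from the base axis. Payload 9.7 kg.
Tool frame: the origin (TCP) lies at the very end of the fingers, on their centre line; the grasp point (between the pads) lies 19 mm behind it (r.tcp_to_grasp is the distance from the TCP to the grasp point, in m); z points along the fingers, y is the line along which they close (so a half turn about z gives the same grasp; the last joint's range is limited). The gripper opens to 85 mm and grips with 20 to 120 N. Pads are 22 mm wide; open, the fingers measure 114 mm over their backs; the gripper's body (76 mm by 85 mm) begins 54 mm behind the grasp point. The pads swing forward as they close: fully open they stand 13 mm farther back than shut.
Start: joints at [-1.295, 0.087, 0.176, 1.66, 0, 1.571], TCP at [0.15, -0.529, 0.231] pointing down, gripper open.
Joint ranges: [-3.13, 3.13], [-0.85, 1.81], [-1.15, 1.24], [-2.2, 2.28], [-1.44, 1.52], [-3.14, 3.14]. Speed limits (rad/s): [2.22, 2.22, 2.57, 3.14, 3.14, 3.14].

### API

Orientations are given as a unit quaternion [x, y, z, w].
In Python, from workcell import r gives the robot as it stands. The module is installed in compiled form; this text tells all that it offers.
- The arm moves only by the shell command python3 -m inch 'ROWS' [OPENING]. ROWS is JSON, a list of rows, each a list of 2 entries, a list of its own where there are three numbers: the shift along the tool's x, y, z normalised to -1 to 1, where 1 is 0.4 m, then the turn, a rotation vector about the tool's x, y, z normalised to -1 to 1, where 1 is 0.5 rad. In form: [[[dx, dy, dz], [ax, ay, az]], ...]. A call has 1 to 20 rows; each row shifts and turns the commanded pose from where the row before left it, along the tool's axes as they then stand; what a row does not reach is not made up. A row lasts 1/10 s, in which the tool goes at most 50 mm and 8.59 degrees, less where a joint would pass 70% of its speed; a pose out of reach is approached as far as the arm can. A call with a number of a shift or a turn outside -1 to 1 is refused whole. A call with a gripper value outside its range is refused whole. OPENING is the opening, from -1 (shut) to 1 (fully open), set as the call begins (- or left out, the last holds). The fingers move at their own pace and stop on an object; the grip force is fixed at half the most. Time passes only in rows, so rows that do not move let the fingers close. It gives the time, the measured TCP pose, the force, the opening and the grip force at its end, in the units of the state.
- r.get_obs(): the state, without advancing time (a new reading comes with each control period).
- r.read_camera(name): name is "scene" or "top"; returns the picture (480x640x3 uint8, blue, green, red); there is no depth.
- r.calibration(name): a dict with "camera_matrix" (3x3 intrinsics, pixels), "dist" ([k1, k2, p1, p2, k3] as OpenCV has them; the pictures are not rectified), "rvec" (rotation vector, rad) and "tvec" (3), from world to camera coordinates, as OpenCV has them. Camera axes: x right, y down, z forward; pixel columns grow to the right and rows downward; lengths in m; the calibration is good to about 2 mm. A picture is of the moment at which its call begins. calibration takes no time and is no camera call.
- r.hand_in(): hands the job in; it is judged then, once.
The state is a dict: "t": time; "joint_positions": joint angles; "joint_velocities": joint speeds; "joint_torque": joint torques, N m; "tcp_pos": TCP position; "tcp_rot": TCP orientation; "ft_force": force on the tool from outside, world axes, zero at the start; "moment": the same for the moment, N m; "width": opening from 0.0 (shut) to 1.0 (fully open); "grip_force": force on a finger pad.
Only numpy, scipy, OpenCV 4.12 (cv2) and the standard library are available. Lean on these libraries where they do the work, as an engineer would, in place of code of your own. Each camera call takes 0.05 s, during which the arm holds its last target. There are 200 camera calls.

### The job

Take the red module out of the packed rack: by its handle, tip its top out of the row toward the rack's open front while its foot stays in the rack, then lift it out and set it down gently, upright, on the middle of the reader plate, its long side along the plate's long side. Leave the yellow and the blue module standing in the rack.

Things in the scene. Friction and masses are not known exactly. Their poses are not given: they have to be found in the camera images.
- module_red: Loose black cassette, red front, 80 deep (x) x 36 (y) x 130 mm high, 0.2-0.42 kg. Origin: centre of underside; -x is its front. Handle: red block on top, 22 (x) x 18 (y) mm, 130 to 164 mm up, centred at x=-20 mm; pinch its front and back faces. Rack holds it down: turn it about its lower front edge (x=-40 mm, z=0), top to -x, some 20 deg; lift 25 mm over the lip; draw it 50 mm to -x; then raise.
- module_yellow: As the red module, with yellow front, strip and handle; stays in the rack. The fixed rack holds red, yellow and blue in any order, side by side along y, 1.5 mm apart, between two fixed grey blanks of equal height without handles. Rack axes = module axes; its open front faces the robot within 15 deg. Handles are 19 mm apart; their tops in the rack are 170 mm up.
- module_blue: As the red module, with blue front, strip and handle; stays in the rack. Rack: floor 6 mm thick; front lip 10 mm above the floor, 5 mm before the modules; back wall 2 mm behind them; hold-down rail over the rear 8 mm of their tops, 8 mm above them, 8 mm thick; 41 mm of top are free between handle and rail.
- reader: Reader: a fixed low grey box 150 mm (x) x 110 mm (y) x 12 mm high with a white, blue-edged plate flush in its top. Origin: centre of its underside, so the top is 12 mm above it; x is its long side, z up. The red module is to stand on its middle, front either way.
Mind the look-alikes: they are no part of the job. What is shaped like the module_red but green, turquoise or white is not meant.

How it is judged:
By the outcome, as a careful person would: the job done as asked, in the order asked, and still so for the second after the job is handed in, with the robot touching nothing.
It also fails if it takes over 48 s, if anything falls off the work surface, if the arm or the gripper's body presses on something with over 40 N, if the wrist force passes 120 N, or if a joint passes its speed limit or range.

## Working session

There is one attempt and no reset: what is moved stays moved. The work goes in short steps, Python scripts to look and compute and a shell command to move; the robot and the scene stay as the last step left them, time stands still between calls to the robot, and variables do not carry over. Pictures are saved under pics/ and viewed, at most 10 in all, crops included, and the job is handed in when it is done.

```bash
mkdir -p pics
python3 - <<'E'
from workcell import r
import cv2,numpy as np
for n in("scene","top"):
    cv2.imwrite(f"pics/{n}0.png",r.read_camera(n)); c=r.calibration(n)
    R=cv2.Rodrigues(np.array(c["rvec"],float))[0]; print(n,np.round(c["camera_matrix"],1).tolist(),np.round(c["dist"],3),"pos",np.round(-R.T@np.array(c["tvec"]).ravel(),3))
o=r.get_obs();print({k:np.round(v,3).tolist() for k,v in o.items()},r.tcp_to_grasp)
E
```

```text
scene [[533.7, 0.0, 316.8], [0.0, 533.7, 236.5], [0.0, 0.0, 1.0]] [0.013 0.    0.    0.    0.   ] pos [-0.085  0.861  0.64 ]
top [[544.1, 0.0, 325.0], [0.0, 544.1, 246.4], [0.0, 0.0, 1.0]] [0.032 0.    0.    0.    0.   ] pos [ 0.143 -0.049  1.272]
{'t': 0.1, 'joint_positions': [-1.295, 0.087, 0.175, 1.66, 0.0, 1.571], 'joint_velocities': [0.0, -0.003, 0.003, -0.001, -0.0, -0.001], 'joint_torque': [-0.001, -52.156, 46.565, 0.016, -0.0, 0.0], 'tcp_pos': [0.15, -0.529, 0.231], 'tcp_rot': [0.991, 0.137, -0.0, -0.001], 'ft_force': [0.471, -0.348, -0.402], 'moment': [0.013, -0.011, 0.061], 'grip_force': 0.0, 'width': 0.996} 0.0187
```

View pics/scene0.png

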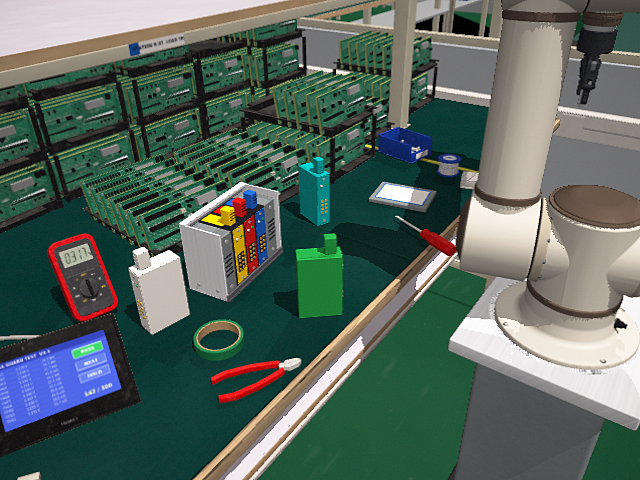

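View pics/top0.png

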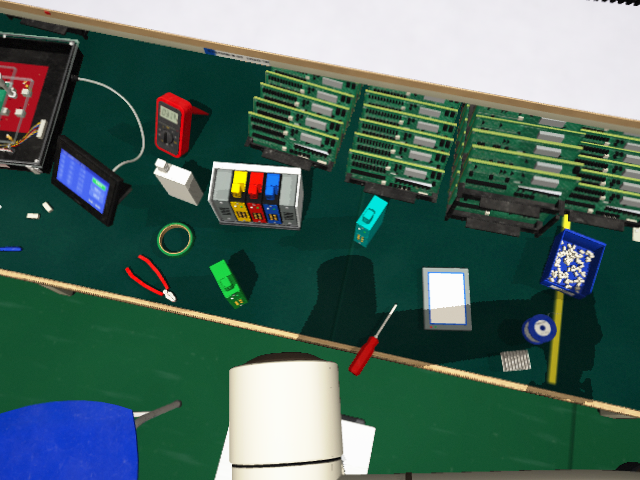

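The red handle is in the rack's middle slot, at top (256,183) and scene (239,205). Possible confusions in the top view are yellow (240,183), blue (272,183), turquoise (370,215), green (228,283) and white (178,180), plus the red multimeter (172,125), pliers and screwdriver. The reader is at top (446,299). Next I check the choice in a close crop.

Run:
```python
import cv2,numpy as np
a=cv2.imread("pics/top0.png")[155:235,200:310]; b=cv2.imread("pics/scene0.png")[180:300,175:290]
a=cv2.resize(a,(400*110//80,400),interpolation=cv2.INTER_CUBIC) ; b=cv2.resize(b,None,fx=2,fy=3.3333) if 0 else cv2.resize(b,None,fx=2.1,fy=2.1)
H=400; out=np.zeros((H,a.shape[1]+b.shape[1],3),np.uint8); out[:,:a.shape[1]]=a; out[:b.shape[0],a.shape[1]:]=b
cv2.imwrite("pics/crop.png",out);print(out.shape)
```

```text
(400, 792, 3)
```

View pics/crop.png

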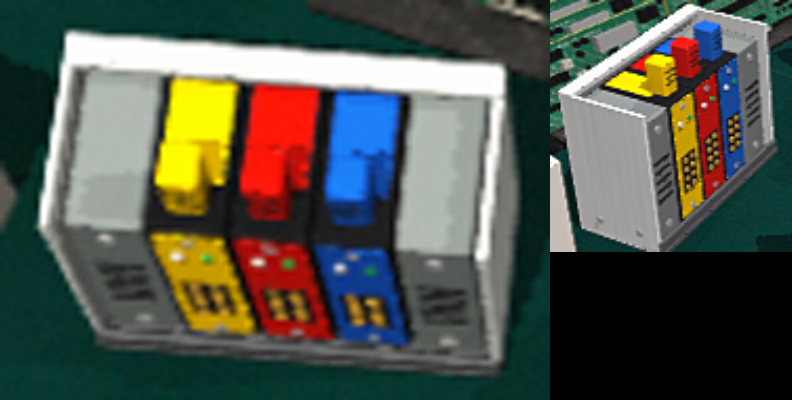

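The crop confirms the choice: the red module is in the middle, between yellow on the left and blue on the right. Its handle top is at crop (264,170), which is top pixel (252.4,188.7) and scene pixel about (239,200). Next I cast rays for the handle, the rack yaw and the reader.

```bash
cat > h.py <<'E'
import cv2,numpy as np
from workcell import r
def ray(n,p):
    c=r.calibration(n);K=np.array(c["camera_matrix"]);R=cv2.Rodrigues(np.array(c["rvec"],float))[0]
    u=cv2.undistortPoints(np.array([[p]],float),K,np.array(c["dist"])).ravel()
    return -R.T@np.array(c["tvec"]).ravel(), R.T@np.array([*u,1])
def plane(n,p,z):
    o,d=ray(n,p); return o+d*(z-o[2])/d[2]
def tri(p,q):
    o,d=ray("top",p);e,f=ray("scene",q)
    s=np.linalg.lstsq(np.c_[d,-f],e-o,rcond=None)[0]; a,b=o+d*s[0],e+f*s[1]; return (a+b)/2,np.linalg.norm(a-b)
def proj(n,P):
    c=r.calibration(n);return cv2.projectPoints(np.array(P,float).reshape(-1,3),np.array(c["rvec"],float),np.array(c["tvec"],float),np.array(c["camera_matrix"]),np.array(c["dist"]))[0].reshape(-1,2)
E
python3 - <<'E'
from h import *
print("tri",tri((252.4,188.7),(239,200)))
cp=lambda x,y:((x+.5)/5-.5+200,(y+.5)/5-.5+155)
T={k:plane("top",cp(*v),.17) for k,v in dict(y=(182,165),r=(264,170),b=(350,174)).items()}
for k in T:print(k,T[k].round(4))
# yaw: rail top edge (z .152), strip ends
a,b=plane("top",cp(68,35),.18),plane("top",cp(502,65),.18);print("rim",a,b,np.degrees(np.arctan2(*(b-a)[:2])))
d=T['b']-T['y'];print("handles dir",np.linalg.norm(d),np.degrees(np.arctan2(d[0],d[1])))
im=cv2.imread("pics/top0.png");h=cv2.cvtColor(im,cv2.COLOR_BGR2HSV)
# reader box: bright greyish blob
m=((h[...,2]>110)).astype(np.uint8);n,l,s,c=cv2.connectedComponentsWithStats(m)
i=l[299,446];pts=np.argwhere(l==i)[:,::-1]; print(s[i])
W=np.array([plane("top",p,.012)[:2] for p in pts]);rc=cv2.minAreaRect((W*1000).astype(np.float32));print("reader",rc);print(cv2.boxPoints(rc).round(1).tolist())
# colour tops masks
for nme,(lo,hi) in dict(y=((22,150,150),(32,255,255)),r=((0,200,225),(4,255,255)),b=((100,150,225),(115,255,255))).items():
    m=cv2.inRange(h,lo,hi);m[:155]=0;m[235:]=0;m[:,:200]=0;m[:,310:]=0;q=np.argwhere(m)[:,::-1];print(nme,len(q),q.min(0),q.max(0),q.mean(0))
E
```

```text
tri (array([0.57972668, 0.21242572, 0.1659912 ]), np.float64(0.001185625815006979))
y [0.5723 0.2469 0.17  ]
r [0.5778 0.2112 0.17  ]
b [0.5841 0.1739 0.17  ]
rim [0.6177362  0.30963351 0.18      ] [0.64505633 0.11921579 0.18      ] 171.83522232605054
handles dir 0.07397781666323297 170.83631991978123
[ 422  268   48   58 2486]
reader ((473.4771728515625, -267.76171875), (136.82882690429688, 109.444580078125), 11.461115837097168)
[[395.6000061035156, -227.6999969482422], [417.29998779296875, -335.0], [551.4000244140625, -307.79998779296875], [529.7000122070312, -200.5]]
y 470 [230 171] [274 221] [239.28510638 192.26808511]
r 207 [248 172] [262 193] [254.70048309 181.58937198]
b 183 [266 174] [278 194] [271.27868852 182.66666667]
```

Both checks agree. The handle triangulates to z=0.166 against 0.170, the handle pitch is 37 mm, and the rack yaw is about 8.6°. Next I travel above the rack with the fingers opened to about 50 mm.

```bash
python3 -m inch '[[[0.0767,-0.0745,-0.0149],[0,0,0]],[[0.0767,-0.0745,-0.0149],[0,0,0]],[[0.0767,-0.0745,-0.0149],[0,0,0]],[[0.0767,-0.0745,-0.0149],[0,0,0]],[[0.0767,-0.0745,-0.0149],[0,0,0]],[[0.0767,-0.0745,-0.0149],[0,0,0]],[[0.0767,-0.0745,-0.0149],[0,0,0]],[[0.0767,-0.0745,-0.0149],[0,0,0]],[[0.0767,-0.0745,-0.0149],[0,0,0]],[[0.0767,-0.0745,-0.0149],[0,0,0]],[[0.0767,-0.0745,-0.0149],[0,0,0]],[[0.0767,-0.0745,-0.0149],[0,0,0]],[[0.0767,-0.0745,-0.0149],[0,0,0]],[[0.0767,-0.0745,-0.0149],[0,0,0]],[[0.0767,-0.0745,-0.0149],[0,0,0]],[[0.0767,-0.0745,-0.0149],[0,0,0]],[[0.0767,-0.0745,-0.0149],[0,0,0]],[[0.0767,-0.0745,-0.0149],[0,0,0]],[[0.0767,-0.0745,-0.0149],[0,0,0]],[[0.0767,-0.0745,-0.0149],[0,0,0]]]' 0.18
python3 -m inch '[[[0,0,0],[0,0,-0.289]],[[0,0,0],[0,0,-0.289]],[[0,0,0],[0,0,-0.289]],[[0,0,0],[0,0,-0.289]],[[0,0,0],[0,0,-0.289]],[[0,0,0],[0,0,-0.289]],[[0,0,0],[0,0,-0.289]],[[0,0,0],[0,0,-0.289]],[[0,0,0],[0,0,-0.289]],[[0,0,0],[0,0,-0.289]],[[0,0,0],[0,0,0]],[[0,0,0],[0,0,0]]]'
cat >> h.py <<'E'
from scipy.spatial.transform import Rotation as Ro
def to(P,yaw):  # remaining shift (units) and turn (units) to a down pose with tool y along yaw (deg)
    o=r.get_obs();R=Ro.from_quat(o["tcp_rot"]);a=np.radians(yaw+90)
    G=Ro.from_matrix(np.c_[[np.cos(a),np.sin(a),0],[np.sin(a),-np.cos(a),0],[0,0,-1]])
    print("shift",(R.inv().apply(np.array(P)-o["tcp_pos"])/.4).round(4),"turn",((R.inv()*G).as_rotvec()/.5).round(4),"q",np.round(o["joint_positions"],2),"t",o["t"],"w",round(o["width"],3),np.round(o["tcp_pos"],4))
E
python3 - <<'E'
from h import *
to([.5785,.2115,.2],8.6)
cv2.imwrite("pics/top1.png",r.read_camera("top"));a=r.read_camera("scene");cv2.imwrite("pics/s1.png",a)
cv2.imwrite("pics/s1c.png",cv2.resize(a[90:310,160:320],None,fx=2.7,fy=2.7))
E
```

```text
t: 2.1
tcp_pos: [0.584, 0.1938, 0.3505]
tcp_rot: [0.988, 0.157, -0.002, -0.008]
ft_force: [-0.0, -0.3, 0.8]
width: 0.589
grip_force: 0.0
t: 3.3
tcp_pos: [0.5836, 0.1917, 0.3504]
tcp_rot: [0.64, 0.768, 0.004, -0.007]
ft_force: [0.3, 0.3, 0.0]
width: 0.585
grip_force: 0.0
shift [ 0.0452 -0.0026  0.3767] turn [-0.0059 -0.0307  0.0619] q [0.31 0.36 0.73 1.95 0.02 1.7 ] t 3.3 w 0.585 [0.5836 0.1917 0.3504]
```

```bash
python3 -m inch '[[[0.0226,-0.0013,0.09],[-0.003,-0.0153,0.031]],[[0.0226,-0.0013,0.09],[-0.003,-0.0153,0.031]],[[0,0,0.1],[0,0,0]],[[0,0,0.09],[0,0,0]],[[0,0,0],[0,0,0]],[[0,0,0],[0,0,0]]]'
python3 - <<'E'
from h import *
to([.5785,.2115,.142],8.6)
t=r.read_camera("top");a=r.read_camera("scene");cv2.imwrite("pics/t2.png",t);cv2.imwrite("pics/s2.png",a)
cv2.imwrite("pics/c2.png",np.hstack([cv2.resize(t[140:240,200:310],(440,400)),cv2.resize(a[180:280,185:275],(360,400),interpolation=cv2.INTER_CUBIC)]))
E
```

```text
t: 4.0
tcp_pos: [0.579, 0.21, 0.2038]
tcp_rot: [0.651, 0.759, 0.0, 0.0]
ft_force: [-0.1, -0.0, 0.5]
width: 0.592
grip_force: 0.0
shift [ 0.0038 -0.0008  0.1544] turn [ 0.0007 -0.0002  0.0059] q [0.35 0.24 0.3  1.63 0.   1.77] t 4.0 w 0.592 [0.579  0.21   0.2038]
```

View pics/c2.png

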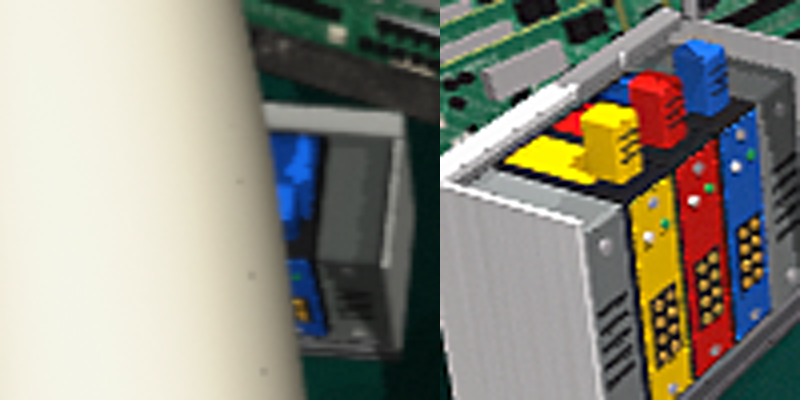

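The scene crop shows the red handle's top face centred at scene pixel (238.5,200), as before, with the gripper just above the crop and nothing in its way. Next I descend and grip.

```bash
python3 -m inch '[[[0.0038,-0.0008,0.05],[0,0,0.006]],[[0,0,0.05],[0,0,0]],[[0,0,0.03],[0,0,0]],[[0,0,0.024],[0,0,0]],[[0,0,0],[0,0,0]],[[0,0,0],[0,0,0]]]'
python3 - <<'E'
from h import *
to([.5785,.2115,.142],8.6); print(r.get_obs()["ft_force"])
a=r.read_camera("scene");cv2.imwrite("pics/s3.png",a)
cv2.imwrite("pics/c3.png",cv2.resize(a[130:280,175:295],(480,600),interpolation=cv2.INTER_CUBIC))
E
```

```text
t: 4.7
tcp_pos: [0.579, 0.2117, 0.1423]
tcp_rot: [0.652, 0.758, 0.001, 0.0]
ft_force: [0.0, -0.2, 0.4]
width: 0.593
grip_force: 0.0
shift [-0.0003 -0.0014  0.0007] turn [ 0.0034 -0.0008  0.0022] q [0.35 0.23 0.17 1.5  0.   1.77] t 4.7 w 0.593 [0.579  0.2117 0.1423]
[ 0.01099542 -0.19819739  0.43964621]
```

View pics/c3.png

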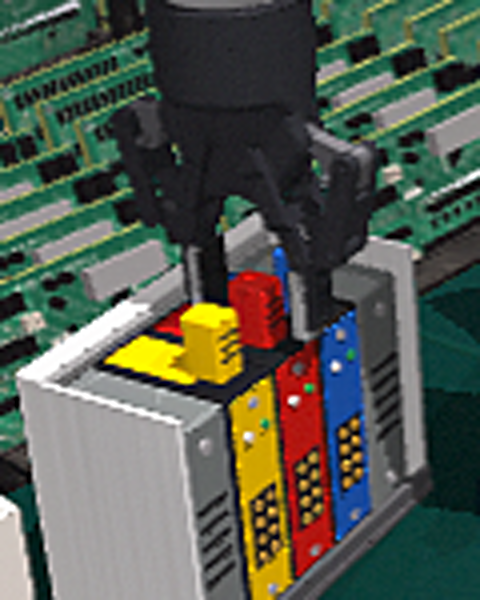

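Run:
```python
from h import *
c=np.array([.579,.2117,.17]);x=np.array([np.cos(.15),np.sin(.15),0]);y=np.array([-x[1],x[0],0])
for q in [c]+[c+s*.011*x+t*.009*y for s in(-1,1) for t in(-1,1)]+[c-x*.025-[0,0,.028]]:
    p=proj("scene",q)[0];print(p.round(1),((p-[175,130])*4).round())
```

```text
[239.6 198.2] [259. 273.]
[247.  197.4] [288. 270.]
[241.7 201.3] [267. 285.]
[237.6 195.2] [250. 261.]
[232.2 199. ] [229. 276.]
[251.7 213.7] [307. 335.]
```

The fingers straddle the red handle at crop (258,310), clear of yellow, blue and the rail. The projected position is within about 2 px of what the picture shows. Close.

```bash
python3 -m inch '[[[0,0,0],[0,0,0]],[[0,0,0],[0,0,0]],[[0,0,0],[0,0,0]],[[0,0,0],[0,0,0]],[[0,0,0],[0,0,0]],[[0,0,0],[0,0,0]],[[0,0,0],[0,0,0]],[[0,0,0],[0,0,0]]]' -1
python3 - <<'E'
from h import *
to([.5785,.2115,.142],8.6);o=r.get_obs(); print(o["ft_force"],o["moment"],o["grip_force"])
R=Ro.from_quat(o["tcp_rot"])
# pivot relative to TCP, in rack: x -20, z -(.1423-.006)
x=np.array([np.cos(.15),np.sin(.15),0]);P=R.inv().apply(-.020*x-[0,0,o["tcp_pos"][2]-.006])
# top to -x : turn about world axis -y_rack
ax=R.inv().apply([np.sin(.15),-np.cos(.15),0]);w=ax*np.radians(21/12)
d=P-Ro.from_rotvec(w).apply(P);print("row shift",(d/.4).round(5),"turn",(w/.5).round(4))
E
```

```text
t: 5.55
tcp_pos: [0.5791, 0.2117, 0.1421]
tcp_rot: [0.652, 0.759, 0.001, 0.001]
ft_force: [1.0, 0.1, 6.1]
width: 0.246
grip_force: 59.8
shift [-0.0004 -0.0015  0.0003] turn [ 0.0044 -0.001   0.0024] q [0.35 0.23 0.16 1.5  0.   1.77] t 5.55 w 0.246 [0.5791 0.2117 0.1421]
[0.95873792 0.08291324 6.09823048] [-0.03068215 -0.07873173  0.01613773] 59.76612031459808
row shift [ 1.000e-05 -1.041e-02 -1.390e-03] turn [-0.0611 -0.0001 -0.    ]
```

The grip holds at 21 mm opening and 60 N. Next I tip it about the lower front edge, checking the forces partway.

```bash
python3 -m inch '[[[0,-0.0052,-0.0007],[-0.0305,0,0]],[[0,-0.0104,-0.0014],[-0.061,0,0]],[[0,-0.0104,-0.0014],[-0.061,0,0]],[[0,-0.0104,-0.0014],[-0.061,0,0]],[[0,-0.0052,-0.0007],[-0.0305,0,0]],[[0,0,0],[0,0,0]]]'
python3 -m inch '[[[0,-0.0104,-0.0014],[-0.061,0,0]],[[0,-0.0104,-0.0014],[-0.061,0,0]],[[0,-0.0104,-0.0014],[-0.061,0,0]],[[0,-0.0104,-0.0014],[-0.061,0,0]],[[0,0,0],[0,0,0]]]'
python3 -m inch '[[[0,-0.0104,-0.0014],[-0.061,0,0]],[[0,-0.0104,-0.0014],[-0.061,0,0]],[[0,-0.0104,-0.0014],[-0.061,0,0]],[[0,-0.0104,-0.0014],[-0.061,0,0]],[[0,0,0],[0,0,0]]]'
python3 - <<'E'
from h import *
o=r.get_obs();R=Ro.from_quat(o["tcp_rot"]);print(R.apply([0,0,1]),o["ft_force"],o["moment"],np.round(o["joint_positions"],2))
x=np.array([np.cos(.15),np.sin(.15),0])
print("up",R.inv().apply([0,0,1]).round(3),"out",R.inv().apply(-x).round(3))
a=r.read_camera("scene");cv2.imwrite("pics/s4.png",a)
cv2.imwrite("pics/c4.png",cv2.resize(a[110:310,165:325],(480,600),interpolation=cv2.INTER_CUBIC))
E
```

```text
t: 6.15
tcp_pos: [0.5619, 0.2091, 0.1434]
tcp_rot: [0.65, 0.757, 0.047, 0.04]
ft_force: [-0.1, 0.2, 5.1]
width: 0.249
grip_force: 59.7
t: 6.65
tcp_pos: [0.5454, 0.2066, 0.1426]
tcp_rot: [0.647, 0.753, 0.093, 0.08]
ft_force: [1.7, 0.8, 4.3]
width: 0.248
grip_force: 59.6
t: 7.15
tcp_pos: [0.5292, 0.2042, 0.1399]
tcp_rot: [0.641, 0.746, 0.139, 0.119]
ft_force: [1.8, -0.5, 2.2]
width: 0.25
grip_force: 59.3
[ 0.35501972  0.05451126 -0.93326819] [ 1.76254825 -0.49100166  2.17653533] [ 0.14481168 -0.40765716  0.00652273] [ 0.42 -0.24 -0.37  1.09 -0.09  1.82]
up [ 0.     0.359 -0.933] out [ 0.002 -0.933 -0.359]
```

View pics/c4.png

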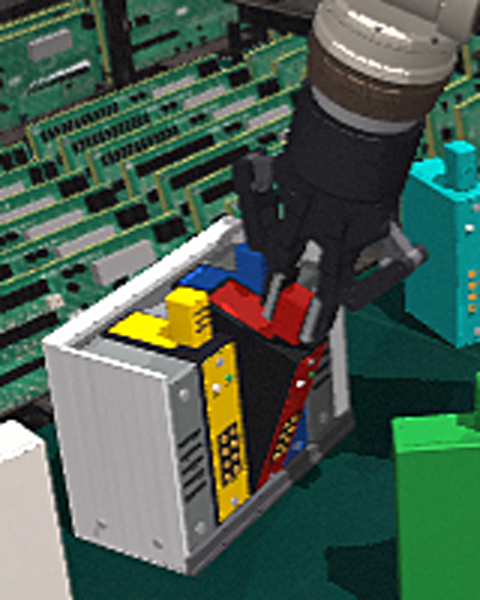

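The red module is tipped about 21° at crop (290,340), its foot still in the rack. Yellow and blue are standing as before. Next I lift it over the lip and draw it out.

```bash
python3 -m inch '[[[0,0.006,-0.016],[0,0,0]],[[0,0.0065,-0.0166],[0,0,0]],[[0,0.0065,-0.0166],[0,0,0]],[[0,0.0065,-0.0166],[0,0,0]],[[0,0,0],[0,0,0]]]'
python3 -m inch '[[[0,-0.028,-0.0108],[0,0,0]],[[0,-0.035,-0.0135],[0,0,0]],[[0,-0.035,-0.0135],[0,0,0]],[[0,-0.035,-0.0135],[0,0,0]],[[0,-0.014,-0.0054],[0,0,0]],[[0,0.027,-0.07],[0,0,0]],[[0,0.0323,-0.084],[0,0,0]],[[0,0.0323,-0.084],[0,0,0]],[[0,0.0323,-0.084],[0,0,0]],[[0,0.0323,-0.084],[0,0,0]],[[0,0.018,-0.047],[0,0,0]],[[0,0,0],[0,0,0]]]'
python3 - <<'E'
from h import *
o=r.get_obs();print(o["ft_force"],o["moment"],np.round(o["joint_positions"],2))
t=r.read_camera("top");a=r.read_camera("scene");cv2.imwrite("pics/s5.png",a);cv2.imwrite("pics/t5.png",t)
cv2.imwrite("pics/c5.png",np.hstack([cv2.resize(a[30:310,165:380],(460,599)),cv2.resize(t[255:345,410:480],(330,424))[:424] if 0 else cv2.copyMakeBorder(cv2.resize(t[255:345,410:480],(330,424)),0,175,0,0,0)]))
E
```

```text
t: 7.7
tcp_pos: [0.5298, 0.2043, 0.1691]
tcp_rot: [0.641, 0.746, 0.139, 0.119]
ft_force: [-1.0, 0.1, -2.9]
width: 0.24
grip_force: 59.0
t: 8.9
tcp_pos: [0.4676, 0.1948, 0.365]
tcp_rot: [0.641, 0.745, 0.14, 0.12]
ft_force: [0.1, 1.0, -3.2]
width: 0.243
grip_force: 59.8
[ 0.1372294   0.95121749 -3.15961159] [-0.0747468   0.64936713 -0.00214465] [ 0.46 -0.29  0.04  1.55 -0.11  1.86]
```

View pics/c5.png

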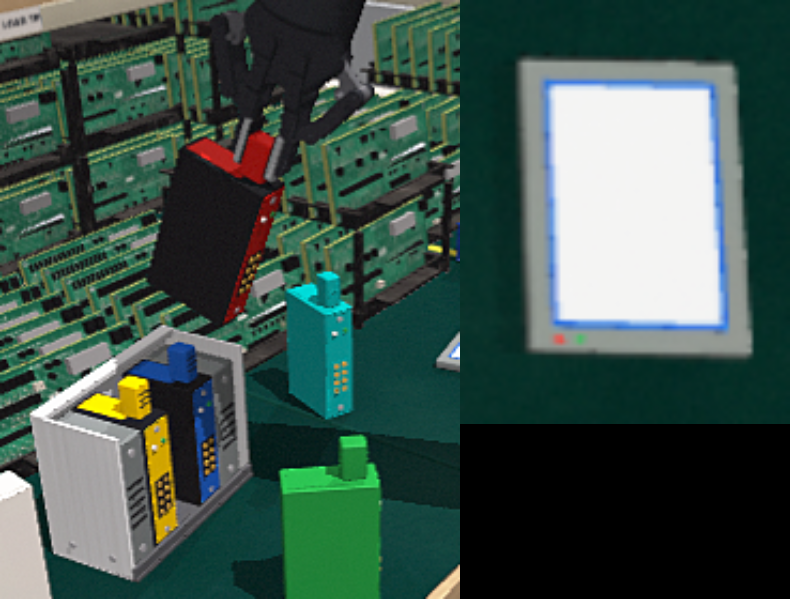

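Red is out and hanging at crop (220,230), and yellow and blue still stand in the rack. The reader box corners are at crop (518,60), (735,65), (751,354) and (528,348). Next I work out its centre and yaw and the transfer.

Run:
```python
from h import *
cv=lambda x,y:((x-460+.5)/4.714-.5+410,(y+.5)/4.711-.5+255)
for nm,C in dict(box=[(518,60),(735,65),(751,354),(528,348)],plate=[(545,82),(712,85),(726,328),(554,323)]).items():
    Q=np.array([plane("top",cv(*c),.012)[:2] for c in C]);l=(Q[0]+Q[1]-Q[2]-Q[3])/2;s=(Q[0]+Q[3]-Q[1]-Q[2])/2
    print(nm,Q.mean(0).round(4),"L",np.linalg.norm(l).round(4),np.degrees(np.arctan2(l[1],l[0])).round(2),"S",np.linalg.norm(s).round(4),np.degrees(np.arctan2(-s[0],s[1])).round(2))
to([.4676,.1948,.365],8.6)
```

```text
box [ 0.468  -0.2683] L 0.1466 11.06 S 0.1093 11.05
plate [ 0.4689 -0.2689] L 0.123 11.19 S 0.0842 11.14
shift [ 0.0003  0.0051 -0.0089] turn [ 7.316e-01 -4.000e-04  2.600e-03] q [ 0.46 -0.29  0.03  1.55 -0.11  1.86] t 9.0 w 0.244 [0.467  0.1946 0.361 ]
```

```bash
python3 -m inch '[[[0,0,0],[0.0915,0,0]],[[0,0,0],[0.0915,0,0]],[[0,0,0],[0.0915,0,0]],[[0,0,0],[0.0915,0,0]],[[0,0,0],[0.0915,0,0]],[[0,0,0],[0.0915,0,0]],[[0,0,0],[0.0915,0,0]],[[0,0,0],[0.0915,0,0]],[[0,0,0],[0,0,-0.044]],[[0,0,0],[0,0,-0.044]],[[0,0,0],[0,0,0]]]'
python3 -m inch '[[[-0.04,-0.0095,0],[0,0,0]],[[-0.071,-0.0168,0],[0,0,0]],[[-0.071,-0.0168,0],[0,0,0]],[[-0.071,-0.0168,0],[0,0,0]],[[-0.071,-0.0168,0],[0,0,0]],[[-0.071,-0.0168,0],[0,0,0]],[[-0.071,-0.0168,0],[0,0,0]],[[-0.071,-0.0168,0],[0,0,0]],[[-0.071,-0.0168,0],[0,0,0]],[[-0.071,-0.0168,0],[0,0,0]],[[-0.071,-0.0168,0],[0,0,0]],[[-0.071,-0.0168,0],[0,0,0]],[[-0.071,-0.0168,0],[0,0,0]],[[-0.071,-0.0168,0],[0,0,0]],[[-0.071,-0.0168,0],[0,0,0]],[[-0.071,-0.0168,0],[0,0,0]],[[-0.03,-0.0075,0],[0,0,0]],[[0,0,0],[0,0,0]],[[0,0,0],[0,0,0]]]'
python3 - <<'E'
from h import *
to([.4489,-.2726,.2],11.1)
E
```

```text
t: 10.1
tcp_pos: [0.4668, 0.1945, 0.3616]
tcp_rot: [0.634, 0.773, 0.0, 0.0]
ft_force: [0.2, 0.1, -3.3]
width: 0.243
grip_force: 59.8
t: 12.0
tcp_pos: [0.4492, -0.2714, 0.3621]
tcp_rot: [0.635, 0.773, 0.0, 0.0]
ft_force: [-0.4, -0.2, -2.9]
width: 0.248
grip_force: 59.8
shift [-0.0029 -0.0018  0.4053] turn [ 0.0022 -0.      0.0023] q [-0.54  0.12  0.48  1.93  0.    0.83] t 12.0 w 0.248 [ 0.4492 -0.2714  0.3621]
```

Descend to 0.18, leaving the underside about 3 cm above the plate, then check that the module hangs upright.

```bash
python3 -m inch '[[[-0.0029,-0.0018,0.06],[0,0,0]],[[0,0,0.1],[0,0,0]],[[0,0,0.1],[0,0,0]],[[0,0,0.1],[0,0,0]],[[0,0,0.065],[0,0,0]],[[0,0,0.03],[0,0,0]],[[0,0,0],[0,0,0]],[[0,0,0],[0,0,0]]]'
python3 - <<'E'
from h import *
to([.4489,-.2726,.150],11.1)
a=r.read_camera("scene");cv2.imwrite("pics/s6.png",a)
cv2.imwrite("pics/c6.png",cv2.resize(a[80:230,330:490],(640,600),interpolation=cv2.INTER_CUBIC))
E
```

```text
t: 12.8
tcp_pos: [0.4498, -0.2727, 0.1815]
tcp_rot: [0.635, 0.773, 0.0, 0.001]
ft_force: [0.8, 0.1, -2.8]
width: 0.244
grip_force: 59.8
shift [ 0.0009 -0.0022  0.0788] turn [0.0044 0.0025 0.0046] q [-0.55  0.01  0.    1.56  0.    0.83] t 12.8 w 0.244 [ 0.4498 -0.2727  0.1815]
```

View pics/c6.png

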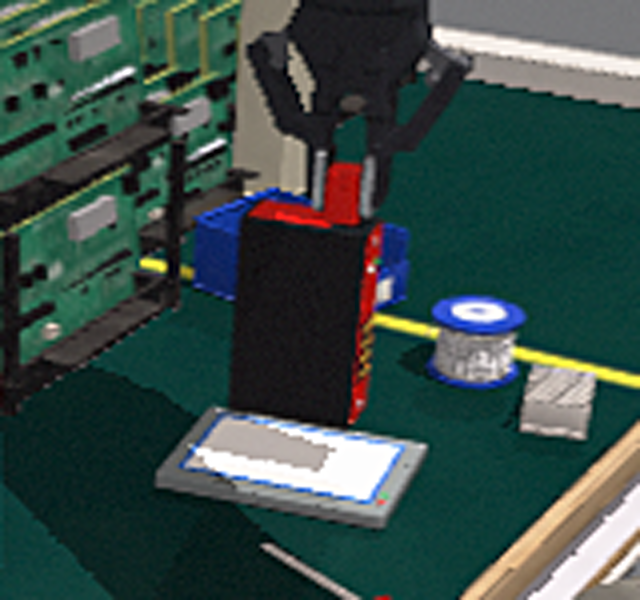

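The module hangs over the reader, with its underside corners at crop (232,405) and (350,422). Next I compare its edges with those of an upright module at this pose.

Run:
```python
from h import *
o=r.get_obs();T=np.array(o["tcp_pos"]);a=np.radians(11.1);x=np.array([np.cos(a),np.sin(a),0]);y=np.array([-x[1],x[0],0])
B=T+.02*x-[0,0,.1361]
for s,z in((.04,.13),(.04,0),(-.04,.13),(-.04,0)):
    print(s,z,((proj("scene",B+s*x+.018*y+[0,0,z])[0]-[330,80])*4).round())
```

```text
0.04 0.13 [241. 211.]
0.04 0 [229. 405.]
-0.04 0.13 [370. 229.]
-0.04 0 [352. 427.]
```

The edges match an upright module to within about 2 px of slant. Next I lower it gently and watch the force.

```bash
python3 -m inch '[[[0,-0.002,0.02],[0,0,0]],[[0,0,0.02],[0,0,0]],[[0,0,0.016],[0,0,0]],[[0,0,0.01],[0,0,0]],[[0,0,0.005],[0,0,0]],[[0,0,0],[0,0,0]],[[0,0,0],[0,0,0]]]'
python3 -m inch '[[[0,0,0.0025],[0,0,0]],[[0,0,0.0025],[0,0,0]],[[0,0,0],[0,0,0]]]'
```

```text
t: 13.55
tcp_pos: [0.4485, -0.2731, 0.1516]
tcp_rot: [0.635, 0.773, 0.0, 0.0]
ft_force: [-0.6, -0.9, -2.6]
width: 0.245
grip_force: 59.8
t: 13.85
tcp_pos: [0.4485, -0.2731, 0.1493]
tcp_rot: [0.635, 0.773, 0.0, 0.0]
ft_force: [0.4, -0.2, -1.6]
width: 0.245
grip_force: 59.8
```

```bash
python3 -m inch '[[[0,0,0.002],[0,0,0]],[[0,0,0],[0,0,0]],[[0,0,0],[0,0,0]]]'
python3 -m inch '[[[0,0,0.002],[0,0,0]],[[0,0,0],[0,0,0]],[[0,0,0],[0,0,0]]]'
```

```text
t: 14.15
tcp_pos: [0.4485, -0.273, 0.1486]
tcp_rot: [0.635, 0.773, 0.0, 0.0]
ft_force: [-0.3, -0.1, -3.1]
width: 0.246
grip_force: 59.8
t: 14.45
tcp_pos: [0.4486, -0.2731, 0.1481]
tcp_rot: [0.635, 0.773, 0.0, 0.0]
ft_force: [0.2, -0.6, 1.0]
width: 0.249
grip_force: 60.1
```

```bash
python3 -m inch '[[[0,0,0.001],[0,0,0]],[[0,0,0],[0,0,0]],[[0,0,0],[0,0,0]]]'
python3 -m inch '[[[0,0,0],[0,0,0]],[[0,0,0],[0,0,0]],[[0,0,0],[0,0,0]],[[0,0,0],[0,0,0]],[[0,0,0],[0,0,0]]]' 0.2
python3 -m inch '[[[0,0,-0.02],[0,0,0]],[[0,0,-0.05],[0,0,0]],[[0,0,-0.1],[0,0,0]],[[0,0,-0.1],[0,0,0]],[[0,0,-0.1],[0,0,0]],[[0,0,-0.05],[0,0,0]],[[0,0,0],[0,0,0]],[[0,0,0],[0,0,0]]]'
python3 - <<'E'
from h import *
a=r.read_camera("scene");t=r.read_camera("top");cv2.imwrite("pics/s7.png",a)
cv2.imwrite("pics/c7.png",np.hstack([cv2.resize(a[90:310,165:455],(527,400)),cv2.resize(t[255:345,420:480],(266,400))]))
a=np.radians(11.1);x=np.array([np.cos(a),np.sin(a),0]);y=np.array([-x[1],x[0],0]);B=np.array([.4685,-.2687,.012])
for s,z in((.04,.13),(.04,0),(-.04,.13),(-.04,0)): print(((proj("scene",B+s*x+.018*y+[0,0,z])[0]-[165,90])*1.818).round())
E
```

```text
t: 14.75
tcp_pos: [0.4487, -0.2732, 0.1481]
tcp_rot: [0.635, 0.773, 0.0, 0.001]
ft_force: [-0.1, 0.2, 5.7]
width: 0.245
grip_force: 60.8
t: 15.25
tcp_pos: [0.4485, -0.273, 0.1473]
tcp_rot: [0.635, 0.773, 0.0, 0.0]
ft_force: [-0.0, -0.2, -0.9]
width: 0.599
grip_force: 0.0
t: 16.05
tcp_pos: [0.4486, -0.2732, 0.3156]
tcp_rot: [0.635, 0.773, 0.0, 0.0]
ft_force: [1.1, -0.2, -0.5]
width: 0.599
grip_force: 0.0
[409. 102.]
[403. 188.]
[466. 110.]
[458. 198.]
```

View pics/c7.png

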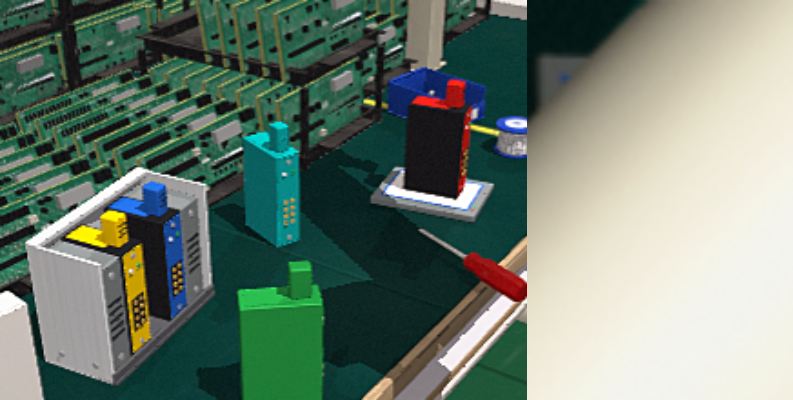

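The module stands upright on the middle of the plate. Its underside corners at crop (404,189) and (458,198) match the prediction. Yellow and blue stand in the rack, and the gripper is clear of everything.

```bash
python3 -c "
from workcell import r
print(r.hand_in())"
```

```text
the job is handed in; nothing more can be done
None
```

The red module was tipped out, lifted clear and set upright on the middle of the reader plate, with yellow and blue still standing in the rack; I handed the job in at about 16 s.

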